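# Third hand: hang a saddle bracket on a filter rail and press it to its stop

### The job

Pick up the aluminium saddle bracket (the upside-down U standing on the bench) and hang it over the middle of the stand's horizontal rail, one cheek on each side. Then press the cheek nearer the robot squarely against the sprung black stop plate under the rail with a steady push of about 8 newtons, and let the program end while still holding that push, the saddle upright and fully down on the rail, so that I can put the screws in. Leave everything else on the bench where it is.

Things in the scene. Friction and masses are not known exactly. Their poses are not given: they have to be found in the camera images.
- saddle: Loose aluminium bracket, 210 g, an inverted U of 5 mm plate standing on its two alike cheeks, left or right on the bench. Outside 54 mm across (x), 90 long (y), 80 tall; inside gap 44 mm wide, 75 deep under the web, open at both y ends. Origin midway between the cheeks' feet, on the underside; z up. Draped on the rail, its origin is 70 mm below the rail's axis.
- stand: Fixed stand, place and yaw vary. Plywood base 100 x 260 x 14 mm, two 22 mm square posts at y = -115 and +115 mm, 184 mm tall. Under the rail a crossbeam, x from -1 to +9 mm, 26 mm tall, centred 135 mm above the bench. Origin on the bench below the rail's middle (base centre 20 mm beyond it); x points away from the robot, across the rail, y along it, z up.
- rail: The stand's fixed horizontal steel rail, a round bar 10 mm in diameter with 208 mm free between the posts. Origin at the middle of the bar on its axis, 170 mm above the bench; axes as the stand's (y along the bar).
- stop: Sprung black plastic plate on the robot's side of the crossbeam, 60 mm wide (y), 34 tall, 4 thick. Origin: centre of its front face, which looks to the stand's -x; at rest 15 mm in -x of the rail's axis and 35 mm below it. Pushed, it slides along the stand's +x, 1200 N/m from zero (8 N at 6.7 mm), at most 11 mm; at 10 mm the saddle's cheek meets the rail itself.
- cartridge: Bystander: upright pleated white filter cartridge, 84 mm diameter, 112 mm tall. Origin at the centre of its underside.
- cup: Bystander: open grey plastic cyclone cup, 110 mm across the rim, 130 mm tall. Origin at the centre of its underside.
- brush: Bystander: nylon brush with beech handle lying on its side, 210 mm long along x, 24 mm high. Origin under its handle's middle.
- nozzle: Bystander: clear plastic crevice nozzle lying flat, 230 mm long along x, 36 mm high. Origin under its middle, on the bench.
- disc: Bystander: round flat spare filter, 90 mm diameter, 18 mm thick, lying on the bench. Origin at the centre of its underside.
- screwdriver: Bystander: screwdriver with black handle lying on the bench, 190 mm long along x, under 40 mm high. Origin below it, on the bench.
- jar: Bystander: clear screw jar with steel cap, 60 mm diameter, 70 mm tall. Origin at the centre of its underside.
Not all that is in view belongs to the job. What is shaped like the saddle but orange is not meant.

How it is judged:
On the way:
1. the saddle hangs over the rail, one cheek on each side, not yet pressed to the stop (under 3 N) (contact force between saddle and rail above 0.3 N and contact force between saddle and stop below 3 N and z of saddle in the frame of rail between -0.08 and -0.06 m and x of saddle in the frame of rail between -0.03 and 0.03 m and angle between saddle's own z axis and vertical below 0.35 rad), for 0.2 s.
At the end, for the whole second after the job is handed in: Saddle down on the rail (draped height within about 4 mm), within 30 mm of its middle, upright within 0.12 rad, square within 0.15 rad, at rest; the robot is still pushing it and it presses the stop plate with 5 to 11.5 N all through the last second (contact force between saddle and stop between 5 and 11.5 N and z of saddle in the frame of rail between -0.075 and -0.066 m and y of saddle in the frame of rail between -0.03 and 0.03 m and angle between saddle's own z axis and vertical below 0.12 rad and angle between the x axis of saddle and the x axis of stand, either way round below 0.15 rad and linear speed of saddle below 0.02 m/s and (contact force between saddle and the fingers above 1.5 N or contact force between saddle and the arm above 1.5 N)); the arm keeps its last pose, push and grip.
It fails at once if a bystander is moved by more than 30 mm (distance of any of cartridge, cup, brush, nozzle, disc, screwdriver, jar from where it was at the start of the episode above 0.03 m).
It also fails if it takes over 64 s, if anything falls off the work surface, if the arm or the gripper's body presses on something with over 40 N, if the wrist force passes 120 N, or if a joint passes its speed limit or range.

### The arm

A 6-joint arm with a two-finger parallel gripper is mounted at the origin on the work surface. World frame = base frame: x ahead of the robot, y to its left, z up, the work surface at z = 0. Lengths are in m, angles in rad, forces in N, time in s.
With the tool pointing down it reaches from about 0.35 to 0.775 m from the base axis. Payload 7.3 kg.
Tool frame: the origin (TCP) lies at the very end of the fingers, on their centre line; the grasp point (between the pads) lies 19 mm behind it; x points along the fingers, y is the direction in which the jaws open and shut, and the axes are right-handed (so a half turn about x gives the same grasp; the last joint's range is limited). The gripper opens to 92 mm and grips with 3 to 60 N. Pads are 19 mm wide; open, the fingers measure 130 mm over their backs; the gripper's body (75 mm by 190 mm) begins 47 mm behind the grasp point.
Start: joints at [-1.296, 0.342, 1.524, -0, 1.275, -0.146], TCP at [0.214, -0.479, 0.227] pointing down, gripper open.
Joint ranges: [-2.53, 2.53], [-0.77, 2.02], [0.04, 2.7], [-1, 4.14], [0.28, 2.66], [-3.11, 3.11]. Speed limits (rad/s): [2.57, 2.57, 3.14, 3.14, 3.14, 3.14].

### API

Orientations are given as [roll, pitch, yaw] about the fixed x, y, z axes, in that order (R = Rz(yaw) Ry(pitch) Rx(roll)).
In Python, from cell import robot gives the robot as it stands.
- The arm moves only by the tool play_rows, never from a script. Its argument "moves" is a list that holds one entry, the list of rows, each a list of 5 numbers: the shift along the tool's x, y, z in m, then the turn about the tool's x in degrees, then the opening, from -1 (shut) to 1 (fully open), so that 0 is half open. A call has exactly 10 rows; each row shifts and turns the pose as measured when the row begins, along the tool's axes as they then stand; what a row does not reach is not made up. A row lasts 1/10 s, in which the tool goes at most 50 mm and 8.59 degrees, less where a joint would pass 70% of its speed; a pose out of reach is approached as far as the arm can. A call with a gripper value outside its range is refused whole. The fingers move at their own pace and stop on an object; "grip_force" is the grip in N (left out, the last holds). Time passes only in rows, so rows that do not move let the fingers close, or fill a call up. It gives the time, the measured TCP pose, the force and the opening at its end, in the units of the state.
- robot.observe(): the state, without advancing time (a new reading comes with each control period).
- robot.read_camera(name): name is "side" or "top" or "wrist"; returns the picture (480x640x3 uint8, red, green, blue); there is no depth.
- robot.get_calibration(name): a dict with "mtx" (3x3 intrinsics, pixels), "view" (4x4, takes a point from world to camera coordinates). Camera axes: x right, y up, looking along -z (the intrinsics and any distortion apply to the point x, -y, -z); pixel columns grow to the right and rows downward; lengths in m; the calibration is good to about 2 mm. The wrist camera is an equidistant fisheye: a pixel r from the principal point sees the ray r / f radians off the axis. A picture is of the moment at which its call begins: read the wrist's pose just before it. get_calibration takes no time and is no camera call; for the wrist camera it gives the pose at the moment of the call.
- robot.hand_in(): hands the job in, once; it reports no verdict.
Trained networks look in the newest picture that a camera, given by its name, has taken for a name from the list of things; names that differ only in an ending like _2 or _b are one class to them, and where a whole thing is asked for, a point or a joint stands for the part that bears it (a point fixed in the world has none). Each returns a list of dicts, best first, with "score" (0 to 1); they miss things now and then, are a little off and sometimes report something else, mostly with a low value. They report only what shows in the picture. A call takes as long as a camera call. They do not tell look-alikes from the thing itself.
- robot.spot_in(camera, label): "point" ([column, row] in pixels, amid what is visible of it).
The state is a dict: "time": time; "qpos": joint angles; "qvel": joint speeds; "joint_efforts": joint torques, N m; "tool_pos": TCP position; "tool_rot": TCP orientation; "contact_force": force on the tool from outside, world axes, zero at the start; "torque": the same for the moment, N m; "opening": finger opening in m.
Only numpy, scipy, OpenCV 4.12 (cv2) and the standard library are available. Lean on these libraries where they do the work, as an engineer would, in place of code of your own. Each camera call takes 0.05 s, during which the arm holds its last target.

## Working session

There is one attempt and no reset: what is moved stays moved. The work goes in short steps, Python scripts to look and compute and a tool call to move; the robot and the scene stay as the last step left them, time stands still between calls to the robot, and variables do not carry over. Pictures are saved under pics/ and viewed, and the job is handed in when it is done.

Besides the shell and the picture viewer there is one more tool, called by a JSON object that holds its "op" and its "data". play_rows: Moves the arm, as the interface text tells. Its arguments: {"type":"object","properties":{"moves":{"type":"array"},"grip_force":{"type":"number"}},"required":["moves"]}

```bash
ls; mkdir -p pics
python3 - <<'E'
from cell import robot
import cv2,json,numpy as np
np.set_printoptions(precision=4,suppress=True)
o=robot.observe();print({k:np.round(v,3).tolist() for k,v in o.items()})
for c in ["side","top","wrist"]:
    im=robot.read_camera(c);cv2.imwrite(f"pics/{c}0.png",im[:,:,::-1])
    k=robot.get_calibration(c);print(c,k)
    for l in ["saddle","stand","rail","stop"]:
        print(l,[(np.round(d["point"]).tolist(),round(d["score"],2)) for d in robot.spot_in(c,l)][:4])
E
```

```text
pics
{'time': 0.0, 'qpos': [-1.296, 0.343, 1.525, 0.0, 1.275, -0.146], 'qvel': [0.001, 0.001, -0.001, 0.0, -0.0, -0.001], 'joint_efforts': [-0.001, -43.124, -24.421, 0.072, 0.056, -0.0], 'tool_pos': [0.214, -0.479, 0.226], 'tool_rot': [-1.725, 1.569, 1.838], 'contact_force': [-0.624, -0.463, -0.131], 'torque': [-0.006, 0.031, 0.015], 'opening': 0.091}
side {'mtx': array([[508.9934,   0.    , 317.6133],
       [  0.    , 508.9934, 239.2524],
       [  0.    ,   0.    ,   1.    ]]), 'view': array([[-0.8658, -0.5003,  0.0085,  0.3918],
       [ 0.3149, -0.5317,  0.7862, -0.2378],
       [-0.3888,  0.6834,  0.6179, -1.3726],
       [ 0.    ,  0.    ,  0.    ,  1.    ]])}
saddle [([324.0, 300.0], 0.89), ([279.0, 304.0], 0.77)]
stand [([255.0, 256.0], 0.72), ([188.0, 294.0], 0.24)]
rail [([256.0, 221.0], 0.6)]
stop []
top {'mtx': array([[621.4964,   0.    , 327.1994],
       [  0.    , 621.4964, 242.8269],
       [  0.    ,   0.    ,   1.    ]]), 'view': array([[ 0.0005, -0.9999, -0.0117,  0.0285],
       [ 0.9845, -0.0016,  0.1754, -0.4932],
       [-0.1754, -0.0116,  0.9844, -1.5427],
       [ 0.    ,  0.    ,  0.    ,  1.    ]])}
saddle [([254.0, 258.0], 0.76), ([284.0, 301.0], 0.58)]
stand [([312.0, 192.0], 0.98), ([210.0, 176.0], 0.72)]
rail [([310.0, 182.0], 0.58)]
stop []
wrist {'mtx': array([[371.6483,   0.    , 315.4457],
       [  0.    , 371.6483, 238.6599],
       [  0.    ,   0.    ,   1.    ]]), 'view': array([[ 0.409 , -0.9125,  0.0001, -0.5243],
       [ 0.8704,  0.3901, -0.3005,  0.0385],
       [ 0.2742,  0.123 ,  0.9538, -0.391 ],
       [ 0.    ,  0.    ,  0.    ,  1.    ]])}
saddle []
stand []
rail []
stop [([6.0, 7.0], 0.2)]
```

View pics/top0.png

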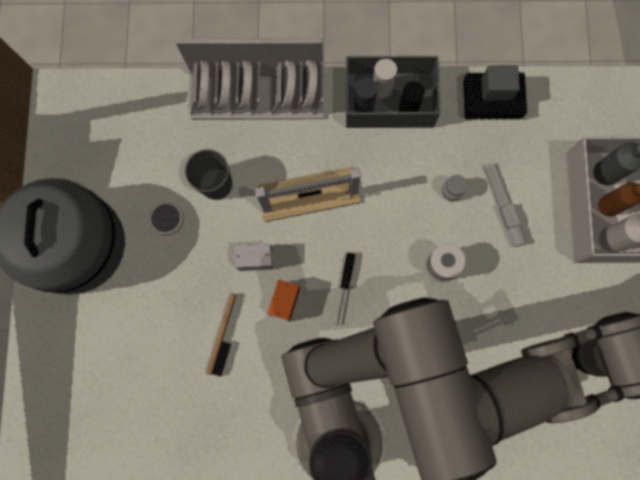

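View pics/side0.png

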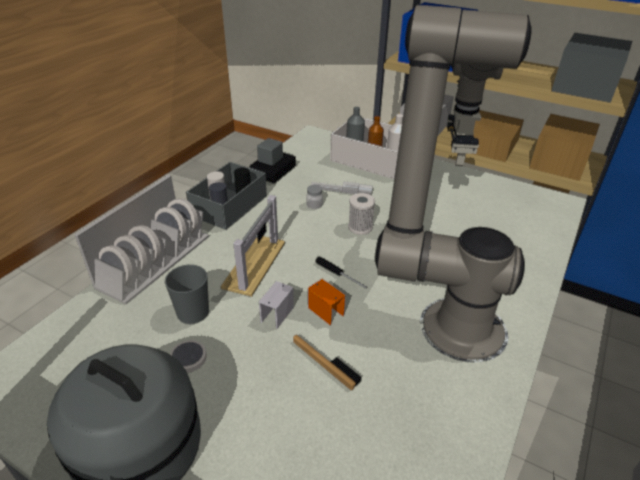

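Run:
```python
import cv2
im=cv2.imread("pics/top0.png")[130:330,180:440];cv2.imwrite("pics/topc.png",cv2.resize(im,None,fx=3,fy=3,interpolation=cv2.INTER_CUBIC))
im=cv2.imread("pics/side0.png")[170:360,150:400];cv2.imwrite("pics/sidec.png",cv2.resize(im,None,fx=3,fy=3,interpolation=cv2.INTER_CUBIC))
```

```text
(no output)
```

View pics/topc.png

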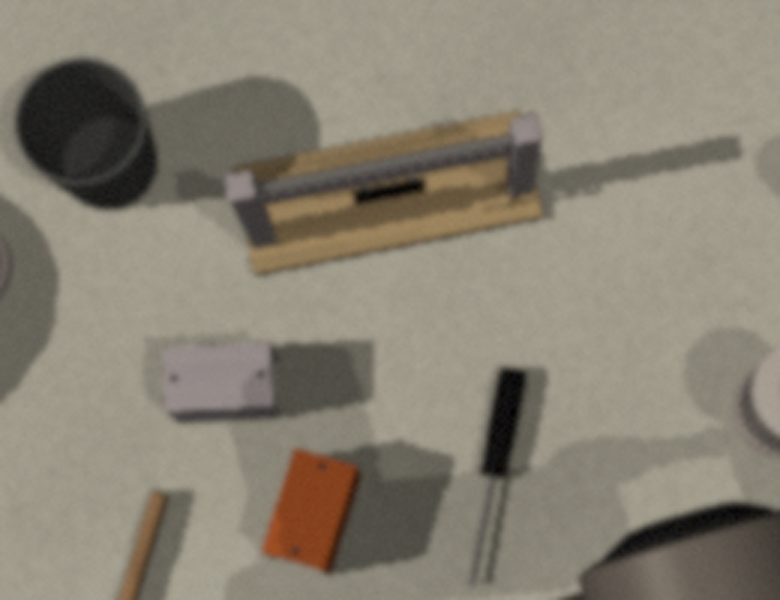

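View pics/sidec.png

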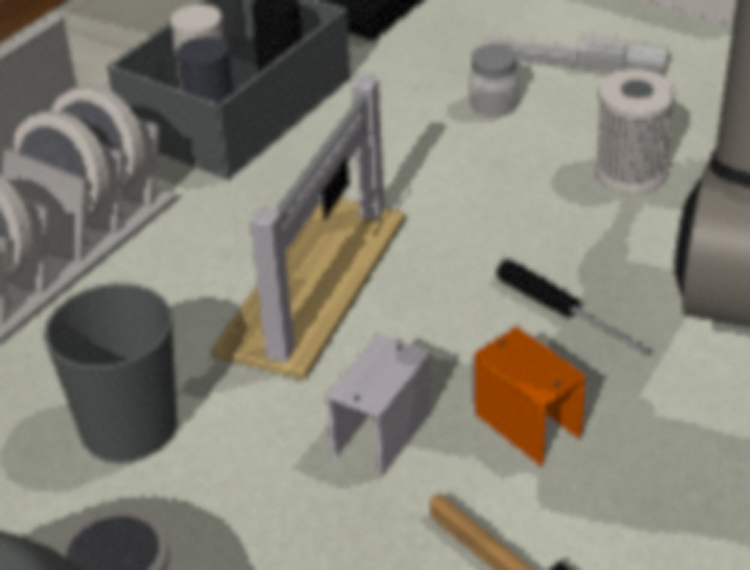

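Candidates: the grey bracket at top (254,258) / side (279,304), and the orange one at top (284,301) / side (324,300). The grey aluminium one fits the description; the crop confirms it is grey and stands as an upside-down U. I'll fit its pose and the stand's from corner pixels.

```bash
cat > h.py <<'E'
from cell import robot
import numpy as np, cv2
from scipy.optimize import least_squares
np.set_printoptions(precision=4,suppress=True)
def proj(c,P,k=None):
    k=k or robot.get_calibration(c); V=k["view"];M=k["mtx"]
    P=np.atleast_2d(P); q=P@V[:3,:3].T+V[:3,3]; q=q*[1,-1,-1]
    if c=="wrist":
        r=np.hypot(q[:,0],q[:,1]);th=np.arctan2(r,q[:,2]);s=th/np.maximum(r,1e-9)
        return np.c_[M[0,0]*q[:,0]*s+M[0,2],M[1,1]*q[:,1]*s+M[1,2]]
    return np.c_[M[0,0]*q[:,0]/q[:,2]+M[0,2],M[1,1]*q[:,1]/q[:,2]+M[1,2]]
def place(p,L):
    L=np.atleast_2d(L).astype(float);c,s=np.cos(p[2]),np.sin(p[2])
    return np.c_[p[0]+c*L[:,0]-s*L[:,1],p[1]+s*L[:,0]+c*L[:,1],L[:,2]]
def fit(obs,p0):  # obs list of (cam, local pts, pixels)
    K={c:robot.get_calibration(c) for c,_,_ in obs}
    f=lambda p:np.concatenate([(proj(c,place(p,L),K[c])-px).ravel() for c,L,px in obs])
    r=least_squares(f,p0,loss="soft_l1");return r.x,f(r.x).reshape(-1,2)
E
python3 - <<'E'
from h import *
t=lambda a:np.array(a)/3.+[180,130]
s=lambda a:np.array(a)/3.+[150,170]
# saddle web-top corners, local: far-left(+x,+y), far-right(+x,-y), near-right, near-left
W=np.array([[.027,.045,.08],[.027,-.045,.08],[-.027,-.045,.08],[-.027,.045,.08]])
oT=("top",W,t([(163,348),(271,342),(273,408),(167,412)]))
# side image: robot right; web top corners
oS=("side",W,s([(331,396),(379,337),(430,352),(379,415)]))
for ob in ([oT],[oS],[oT,oS]):
    p,r=fit(ob,[.55,.1,0]);print("saddle",p,np.round(r,1).tolist())
# stand: post-top centres, rail
PT=np.array([[0,.115,.184],[0,-.115,.184]]);
B=np.array([[-.03,.13,.014],[-.03,-.13,.014]])
oT=("top",np.r_[PT,B],t([(240,182),(525,127),(255,272),(541,213)]))
oS=("side",np.r_[PT,B],s([(266,217),(368,85),(304,375),(404,216)]))
for ob in ([oT],[oS],[oT,oS]):
    p,r=fit(ob,[.65,.05,.1]);print("stand",p,np.round(r,1).tolist())
E
```

```text
saddle [0.4543 0.2129 0.051 ] [[0.2, 0.0], [0.2, 0.2], [0.2, -0.4], [-0.7, 0.1]]
saddle [0.454  0.2165 0.0619] [[-1.3, 0.1], [-0.0, -1.2], [0.3, 0.0], [0.6, 0.6]]
saddle [0.4544 0.214  0.0554] [[-0.3, 0.1], [-0.3, 0.1], [-0.2, -0.5], [-1.1, 0.2], [-1.0, -0.6], [0.5, -1.8], [0.7, -0.5], [0.8, -0.1]]
stand [0.6146 0.073  0.2006] [[-0.1, 0.8], [0.2, 0.1], [-1.0, -0.6], [0.7, -0.4]]
stand [0.6091 0.0783 0.1937] [[-0.0, 0.6], [-0.3, -0.4], [-0.2, 0.1], [0.6, -0.6]]
stand [0.6134 0.0738 0.1997] [[-0.5, 1.3], [-0.1, 0.7], [-1.4, -0.1], [0.4, 0.2], [-0.0, -0.7], [-0.9, -1.6], [-0.2, -1.3], [0.0, -1.8]]
```

```bash
cat >> h.py <<'E'
from scipy.spatial.transform import Rotation as Rn
def tool():
    o=robot.observe();return o,np.array(o["tool_pos"]),Rn.from_euler("xyz",o["tool_rot"]).as_matrix()
def togo(target,yaw):
    "shift in tool axes and turn (deg about tool x) to put TCP at target with jaws along yaw (mod pi)"
    o,p,R=tool(); d=R.T@(np.array(target)-p)
    a=np.degrees(np.arctan2(R[1,1],R[0,1])); e=(a-np.degrees(yaw)+90)%180-90  # +turn about down axis lowers world yaw
    print("t",round(o["time"],2),"tcp",p,"jaw yaw",round(a,2),"q",np.array(o["qpos"]),"F",np.array(o["contact_force"]),"op",round(o["opening"],4))
    print("R\n",R); print("to go tool xyz mm",d*1000,"turn deg",e); return d,e
E
python3 - <<'E'
from h import *
togo([.4544,.214,.226],.0554)
K=robot.get_calibration("top")
# orange approx corners
t=lambda a:np.array(a)/3.+[180,130]
W=np.array([[.027,.045,.08],[.027,-.045,.08],[-.027,-.045,.08],[-.027,.045,.08]])
px=t([(357,465),(328,570),(264,553),(296,450)])
for q0 in (-1.2,0.4):
    p,r=fit([("top",W,px)],[.38,.14,q0]);print("orange",p,abs(r).max());
    c=place(p,W)
    print("corners in saddle frame",(c[:,:2]-[.4544,.214])@np.array([[np.cos(.0554),-np.sin(.0554)],[np.sin(.0554),np.cos(.0554)]]))
E
```

```text
t 0.75 tcp [ 0.2145 -0.4792  0.2268] jaw yaw -65.89 q [-1.296   0.342   1.5241  0.      1.2754 -0.146 ] F [0.9547 0.0893 0.4408] op 0.0915
R
 [[ 0.      0.4085 -0.9127]
 [-0.0001 -0.9127 -0.4085]
 [-1.      0.0001  0.    ]]
to go tool xyz mm [   0.6894 -534.7084 -502.1709] turn deg -69.06211256673164
orange [ 0.3451  0.1344 -1.8386] 0.7604290335103201
corners in saddle frame [[-0.0795 -0.1133]
 [-0.1648 -0.0847]
 [-0.1477 -0.0335]
 [-0.0623 -0.0621]]
orange [ 0.3451  0.1344 -1.8386] 0.7604290984315298
corners in saddle frame [[-0.0795 -0.1133]
 [-0.1648 -0.0847]
 [-0.1477 -0.0335]
 [-0.0623 -0.0621]]
```

{"op": "play_rows", "data": {"moves": [[[0,0,-0.045,-4.9,1],[0,0,-0.045,-4.9,1],[0,0,-0.045,-4.9,1],[0,0,-0.045,-4.9,1],[0,0,-0.045,-4.9,1],[0,0,-0.045,-4.9,1],[0,0,-0.045,-4.9,1],[0,0,-0.045,-4.9,1],[0,0,-0.045,-4.9,1],[0,0,-0.045,-4.9,1]]]}}

```text
time: 1.75
tool_pos: [0.5224, -0.1567, 0.2254]
tool_rot: [0.642, 1.567, -1.202]
contact_force: [-0.4, -0.2, 0.5]
opening: 0.0922
```

Run:
```python
from h import *
togo([.4544,.214,.226],.0554)
```

```text
t 1.75 tcp [ 0.5224 -0.1567  0.2254] jaw yaw -15.66 q [-0.4302  0.3789  1.4722 -0.0031  1.2874 -0.156 ] F [-0.3978 -0.1609  0.4654] op 0.0922
R
 [[ 0.0015  0.9629 -0.2699]
 [-0.0039 -0.2699 -0.9629]
 [-1.      0.0025  0.0034]]
to go tool xyz mm [  -2.1628 -165.523  -338.5766] turn deg -18.834801711088943
```

{"op": "play_rows", "data": {"moves": [[[0,-0.016,-0.037,-2,1],[0,-0.015,-0.038,-2,1],[0,-0.014,-0.038,-2,1],[0,-0.013,-0.039,-2,1],[0,-0.012,-0.039,-2,1],[0,-0.011,-0.039,-2,1],[0,-0.01,-0.039,-2,1],[0,-0.008,-0.039,-2,1],[0,-0.007,-0.039,-2,1],[0,0,0,0,1]]]}}

```text
time: 2.75
tool_pos: [0.4581, 0.2211, 0.224]
tool_rot: [1.174, 1.565, -0.333]
contact_force: [1.6, -0.4, -0.2]
opening: 0.0917
```

Run:
```python
from h import *
togo([.4544,.214,.13],.0554)
im=robot.read_camera("wrist");cv2.imwrite("pics/wrist1.png",im[:,:,::-1])
```

```text
t 2.75 tcp [0.4581 0.2211 0.224 ] jaw yaw 3.61 q [ 0.3011  0.3121  1.5757 -0.0034  1.2493  0.2391] F [ 1.5623 -0.4391 -0.2305] op 0.0917
R
 [[ 0.0052  0.998   0.063 ]
 [-0.0018  0.063  -0.998 ]
 [-1.      0.005   0.0021]]
to go tool xyz mm [94.0345 -4.5682  6.6999] turn deg 0.43823637108043556
```

View pics/wrist1.png

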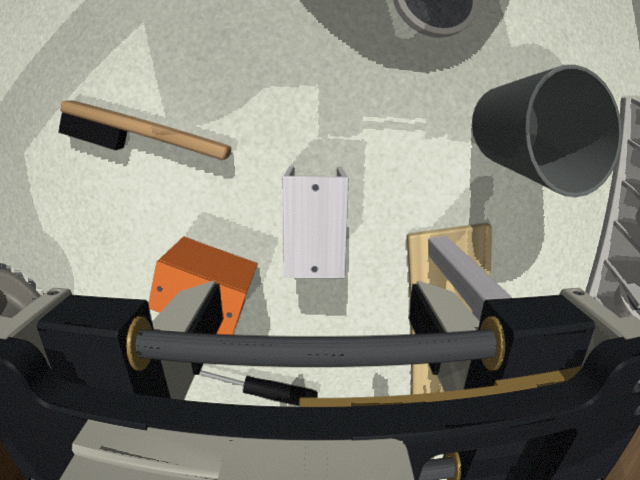

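Run:
```python
from h import *
W=np.array([[.027,.045,.08],[.027,-.045,.08],[-.027,-.045,.08],[-.027,.045,.08]])
p,r=fit([("wrist",W,np.array([(347,177),(346,277.5),(283,278),(283,177)]))],[.45,.21,.05]);print(p,np.round(r,1).tolist())
# stand seen by wrist (near post top etc. partly)
print(proj("wrist",place([.6134,.0738,.1997],[[-.011,.126,.184],[-.03,.13,.014],[.07,.13,.014]])))
togo([p[0],p[1],.023],p[2])
```

```text
[0.4583 0.2141 0.0602] [[0.8, -0.3], [-0.9, 0.6], [1.3, 0.2], [-1.2, -0.4]]
[[493.5639 312.1427]
 [407.7359 234.6303]
 [492.3029 222.9324]]
t 2.8 tcp [0.4586 0.2193 0.224 ] jaw yaw 3.53 q [ 0.2981  0.3118  1.5763 -0.0047  1.2493  0.238 ] F [ 0.5675  0.1161 -0.6681] op 0.0916
R
 [[ 0.0054  0.9981  0.0615]
 [-0.003   0.0616 -0.9981]
 [-1.      0.0052  0.0034]]
to go tool xyz mm [201.0351  -1.6646   4.5636] turn deg 0.08164289075016029
```

{"op": "play_rows", "data": {"moves": [[[0.02,-0.001,0.003,0,1],[0.025,-0.001,0.001,0,1],[0.025,0,0,0,1],[0.025,0,0,0,1],[0.02,0,0,0,1],[0.01,0,0,0,1],[0,0,0,0,1],[0,0,0,0,1],[0,0,0,0,1],[0,0,0,0,1]]]}}

```text
time: 3.8
tool_pos: [0.4632, 0.207, 0.0986]
tool_rot: [1.238, 1.556, -0.281]
contact_force: [0.1, -0.8, 0.0]
opening: 0.0918
```

Run:
```python
from h import *
im=robot.read_camera("wrist");cv2.imwrite("pics/wrist2.png",im[:,:,::-1])
togo([.4578,.214,.023],.058)
```

```text
t 3.85 tcp [0.4633 0.2071 0.0987] jaw yaw 3.0 q [ 0.2741  0.4487  1.7557 -0.0096  0.9245  0.2275] F [-0.0146 -0.0174  0.1794] op 0.0919
R
 [[ 0.0143  0.9985  0.0523]
 [-0.004   0.0524 -0.9986]
 [-0.9999  0.0141  0.0047]]
to go tool xyz mm [75.6277 -6.1632 -7.5549] turn deg -0.3215612829127963
```

View pics/wrist2.png

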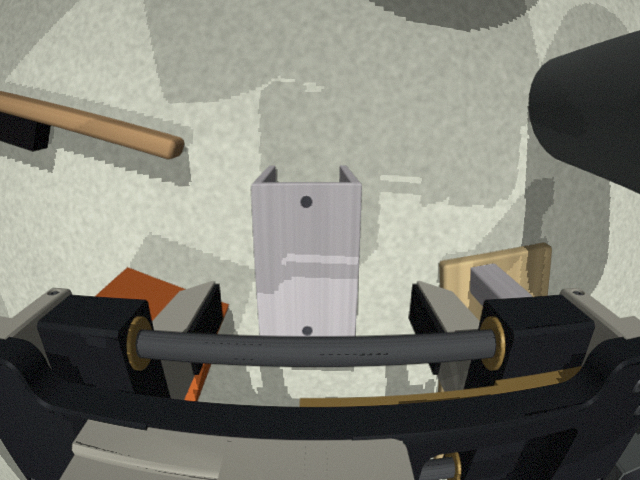

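{"op": "play_rows", "data": {"moves": [[[0.005,-0.003,-0.004,0,1],[0.01,-0.003,-0.003,0,1],[0.01,0,0,0,1],[0.01,0,0,0,1],[0.01,0,0,0,1],[0.01,0,0,0,1],[0.01,0,0,0,1],[0.005,0,0,0,1],[0,0,0,0,1],[0,0,0,0,1]]]}}

```text
time: 4.85
tool_pos: [0.457, 0.2143, 0.0218]
tool_rot: [1.209, 1.557, -0.308]
contact_force: [0.1, 0.2, 0.2]
opening: 0.0919
```

Run:
```python
from h import *
togo([.4578,.214,.023],.058)
```

```text
t 4.85 tcp [0.457  0.2143 0.0218] jaw yaw 3.05 q [ 0.2916  0.5667  1.8277 -0.0118  0.7357  0.2471] F [0.0972 0.2025 0.1895] op 0.0919
R
 [[ 0.0133  0.9985  0.0531]
 [-0.0042  0.0531 -0.9986]
 [-0.9999  0.0131  0.005 ]]
to go tool xyz mm [-1.1398  0.8163  0.3441] turn deg -0.27627558806069885
```

{"op": "play_rows", "data": {"moves": [[[0,0,0,0,-1],[0,0,0,0,-1],[0,0,0,0,-1],[0,0,0,0,-1],[0,0,0,0,-1],[0,0,0,0,-1],[0,0,0,0,-1],[0,0,0,0,-1],[0,0,0,0,-1],[0,0,0,0,-1]]], "grip_force": 30}}

```text
time: 5.85
tool_pos: [0.4582, 0.2147, 0.0235]
tool_rot: [1.329, 1.554, -0.188]
contact_force: [0.3, 0.6, 0.6]
opening: 0.0541
```

Run:
```python
from h import *
togo([.4578,.214,.023],.058)
```

```text
t 5.85 tcp [0.4582 0.2147 0.0235] jaw yaw 3.05 q [ 0.2916  0.5639  1.8264 -0.0118  0.7362  0.2471] F [0.2892 0.5524 0.5909] op 0.0541
R
 [[ 0.0168  0.9984  0.0531]
 [-0.0032  0.0532 -0.9986]
 [-0.9999  0.0167  0.0041]]
to go tool xyz mm [ 0.5451 -0.4066  0.638 ] turn deg -0.27446282205306716
```

{"op": "play_rows", "data": {"moves": [[[-0.01,0,0,0,-1],[-0.02,0,0,0,-1],[-0.025,0,0,0,-1],[-0.025,0,0,0,-1],[-0.025,0,0,0,-1],[-0.025,0,0,0,-1],[-0.025,0,0,0,-1],[-0.025,0,0,0,-1],[-0.025,0,0,0,-1],[-0.02,0,0,0,-1]]]}}

```text
time: 6.85
tool_pos: [0.4496, 0.2141, 0.2578]
tool_rot: [0.62, 1.562, -0.898]
contact_force: [-0.6, -0.7, -2.8]
opening: 0.0539
```

Run:
```python
from h import *
togo([.6134,.0738,.25],.1997)
for c in("side","wrist"):
    im=robot.read_camera(c);cv2.imwrite(f"pics/{c}3.png",im[:,:,::-1])
```

```text
t 6.85 tcp [0.4496 0.2141 0.2578] jaw yaw 3.05 q [ 0.2955  0.2674  1.5429 -0.008   1.3282  0.2441] F [-0.5713 -0.722  -2.7742] op 0.0539
R
 [[ 0.0052  0.9986  0.0532]
 [-0.0065  0.0533 -0.9986]
 [-1.      0.0049  0.0068]]
to go tool xyz mm [  9.5937 156.0418 148.7817] turn deg -8.389193712554274
```

View pics/side3.png

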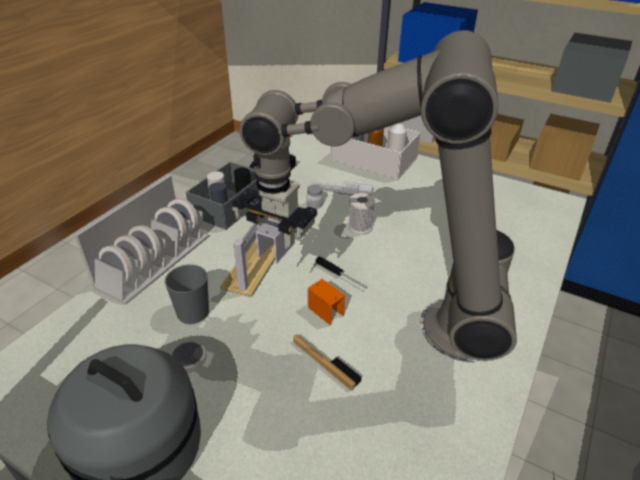

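View pics/wrist3.png

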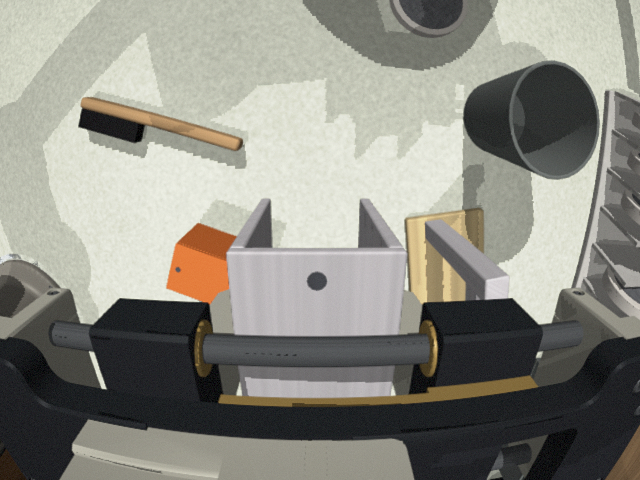

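{"op": "play_rows", "data": {"moves": [[[0,0.017,0.017,-1,-1],[0,0.018,0.018,-1,-1],[0,0.018,0.018,-1,-1],[0,0.018,0.018,-1,-1],[0,0.017,0.018,-1,-1],[0,0.016,0.019,-1,-1],[0,0.016,0.019,-1,-1],[0,0.012,0.016,-1,-1],[0,0.006,0.01,-0.5,-1],[0,0,0,0,-1]]]}}

```text
time: 7.95
tool_pos: [0.6049, 0.0735, 0.2466]
tool_rot: [-1.324, 1.557, -2.685]
contact_force: [-0.9, -0.4, -2.2]
opening: 0.054
```

Run:
```python
from h import *
togo([.6134,.0738,.25],.1997)
for c in("side","wrist","top"):
    im=robot.read_camera(c);cv2.imwrite(f"pics/{c}4.png",im[:,:,::-1])
im=cv2.imread("pics/side4.png")[120:320,180:380];cv2.imwrite("pics/side4c.png",cv2.resize(im,None,fx=3,fy=3,interpolation=cv2.INTER_CUBIC))
```

```text
t 7.95 tcp [0.6049 0.0735 0.2466] jaw yaw 12.02 q [-0.0017  0.4951  1.2282 -0.0061  1.4305 -0.2106] F [-0.8842 -0.4371 -2.2253] op 0.054
R
 [[-0.0122  0.978   0.2083]
 [-0.006   0.2083 -0.978 ]
 [-0.9999 -0.0132  0.0033]]
to go tool xyz mm [-3.486   8.35    1.4739] turn deg 0.5810862358883782
```

View pics/side4c.png

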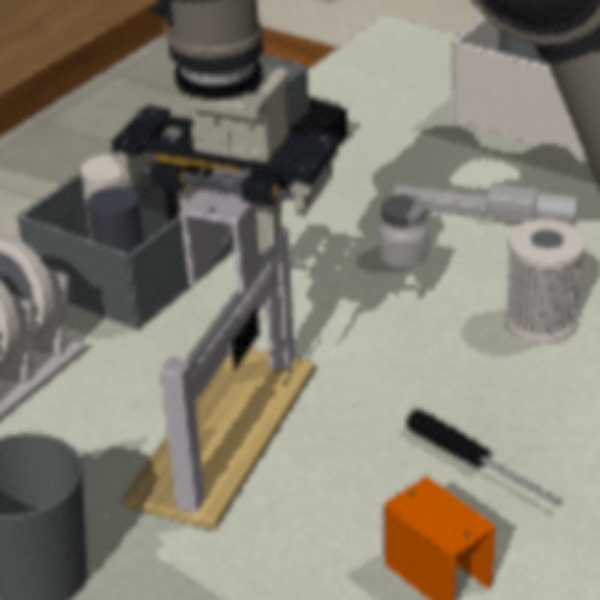

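View pics/wrist4.png

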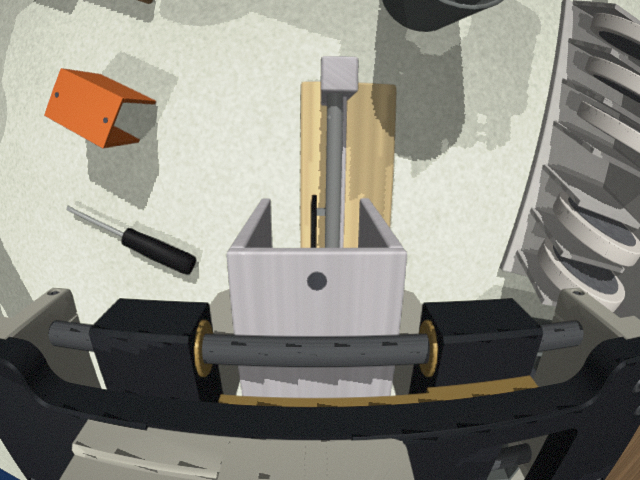

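Run:
```python
from h import *
L=np.array([[-.011,.126,.184],[.011,.126,.184],[.011,.104,.184],[-.011,.104,.184],[-.03,.13,.014],[.07,.13,.014],[-.015,.03,.152]])
px=np.array([(322,57),(356,57),(357,91),(322,91),(302,83),(395,85),(313,196)])
k=robot.get_calibration("wrist")
p,r=fit([("wrist",L,px)],[.61,.07,.2]);print("stand",p,np.round(r,1).tolist())
# rail point at image row 246: which local x does the rail line give?
for y in np.linspace(0,.1,6): print(y,proj("wrist",place(p,[[0,y,.17]])))
d,e=togo([p[0],p[1],.25],p[2])
# saddle web corners predicted with saddle at TCP
o,q,R=tool(); yaw=np.arctan2(R[1,1],R[0,1])
S=place([q[0],q[1],yaw],[[-.027,.045,.08],[.027,.045,.08],[-.022,.045,0],[.022,.045,0]]);S[:,2]+=q[2]-.0235
print(proj("wrist",S))
```

```text
stand [0.6152 0.0756 0.2018] [[-1.7, -1.7], [2.1, -0.6], [0.6, 1.5], [-2.0, 0.6], [-0.2, -1.9], [2.9, -0.7], [-0.1, 6.9]]
0.0 [[334.3584 252.5792]]
0.02 [[335.1397 223.9035]]
0.04 [[335.8736 193.9608]]
0.06 [[336.5426 163.0756]]
0.08 [[337.1305 131.6438]]
0.1 [[337.6248 100.106 ]]
t 8.1 tcp [0.604  0.0752 0.2477] jaw yaw 12.12 q [ 0.0009  0.4927  1.2294 -0.0055  1.4309 -0.2098] F [-0.1778  0.029  -2.3703] op 0.0538
R
 [[-0.0114  0.9776  0.21  ]
 [-0.0055  0.2099 -0.9777]
 [-0.9999 -0.0123  0.003 ]]
to go tool xyz mm [-2.4707 11.0013  1.9174] turn deg 0.5575075855127949
[[224.8742 256.2303]
 [407.1286 257.0848]
 [273.5543 200.5667]
 [361.6832 200.8654]]
```

{"op": "play_rows", "data": {"moves": [[[0,0.004,0.001,0,-1],[0,0.004,0.001,0.3,-1],[0,0.002,0,0.3,-1],[0.01,0,0,0,-1],[0.01,0,0,0,-1],[0.01,0,0,0,-1],[0.01,0,0,0,-1],[0.01,0,0,0,-1],[0,0,0,0,-1],[0,0,0,0,-1]]]}}

```text
time: 9.1
tool_pos: [0.6121, 0.0779, 0.1925]
tool_rot: [-1.422, 1.556, -2.79]
contact_force: [0.4, 0.2, -3.2]
opening: 0.0542
```

Run:
```python
from h import *
togo([.6148,.075,.127],.201)
for c in("wrist",):
    im=robot.read_camera(c);cv2.imwrite(f"pics/{c}5.png",im[:,:,::-1])
```

```text
t 9.1 tcp [0.6121 0.0779 0.1925] jaw yaw 11.64 q [ 0.005   0.546   1.2916 -0.005   1.3175 -0.1968] F [ 0.4426  0.1923 -3.2228] op 0.0542
R
 [[-0.0135  0.9794  0.2017]
 [-0.005   0.2017 -0.9794]
 [-0.9999 -0.0142  0.0021]]
to go tool xyz mm [65.4842  2.9983  3.2531] turn deg 0.11916909085223892
```

View pics/wrist5.png

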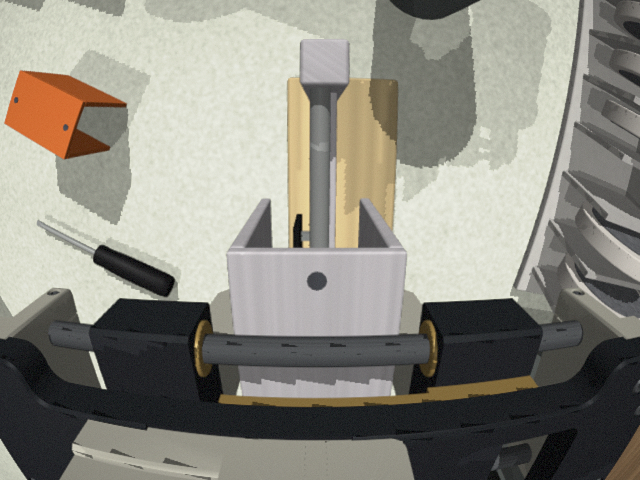

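{"op": "play_rows", "data": {"moves": [[[0.005,0.001,0.001,0,-1],[0.008,0.001,0.001,0,-1],[0.008,0,0,0,-1],[0.008,0,0,0,-1],[0.008,0,0,0,-1],[0.008,0,0,0,-1],[0.005,0,0,0,-1],[0,0,0,0,-1],[0,0,0,0,-1],[0,0,0,0,-1]]]}}

```text
time: 10.15
tool_pos: [0.6144, 0.0759, 0.1386]
tool_rot: [-1.394, 1.557, -2.762]
contact_force: [-0.3, 0.1, -2.1]
opening: 0.0539
```

Run:
```python
from h import *
togo([.6148,.075,.1235],.201)
for c in("wrist",):
    im=robot.read_camera(c);cv2.imwrite(f"pics/{c}6.png",im[:,:,::-1])
```

```text
t 10.15 tcp [0.6144 0.0759 0.1386] jaw yaw 11.63 q [ 0.0017  0.5955  1.3594 -0.0053  1.199  -0.1994] F [-0.2921  0.0689 -2.1393] op 0.0539
R
 [[-0.0124  0.9794  0.2016]
 [-0.0049  0.2016 -0.9795]
 [-0.9999 -0.0131  0.0023]]
to go tool xyz mm [15.0502  0.4259  0.9133] turn deg 0.11460386498319508
```

View pics/wrist6.png

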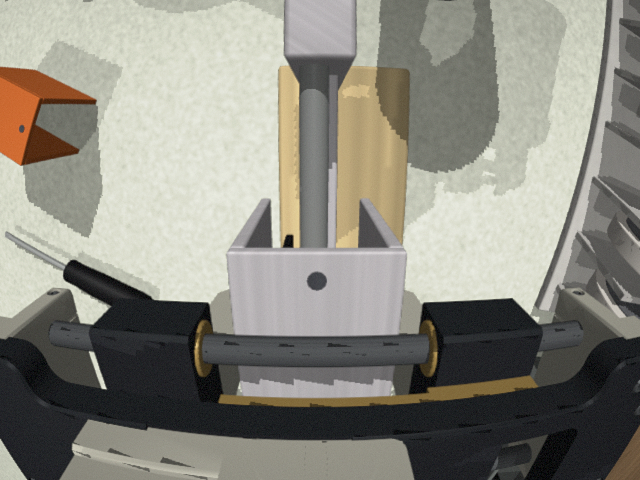

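{"op": "play_rows", "data": {"moves": [[[0.003,0,0,0,-1],[0.003,0,0,0,-1],[0.003,0,0,0,-1],[0.002,0,0,0,-1],[0.001,0,0,0,-1],[0,0,0,0,-1],[0.001,0,0,0,-1],[0,0,0,0,-1],[0,0,0,0,-1],[0,0,0,0,-1]]]}}

```text
time: 11.2
tool_pos: [0.6148, 0.0758, 0.1255]
tool_rot: [-1.328, 1.559, -2.696]
contact_force: [0.4, -0.5, -1.8]
opening: 0.054
```

Run:
```python
from h import *
togo([.6148,.075,.1235],.201)
```

```text
t 11.2 tcp [0.6148 0.0758 0.1255] jaw yaw 11.63 q [ 0.0016  0.608   1.3757 -0.0053  1.1683 -0.1993] F [ 0.3513 -0.4827 -1.7639] op 0.054
R
 [[-0.0103  0.9794  0.2016]
 [-0.0049  0.2015 -0.9795]
 [-0.9999 -0.0111  0.0027]]
to go tool xyz mm [ 1.9543 -0.1295  0.7971] turn deg 0.1112404381584895
```

{"op": "play_rows", "data": {"moves": [[[0.001,0,0,0,-1],[0,0,0,0,-1],[0.001,0,0,0,-1],[0,0,0,0,-1],[0.001,0,0,0,-1],[0,0,0,0,-1],[0,0,0,0,-1],[0,0,0,0,-1],[0,0,0,0,-1],[0,0,0,0,-1]]]}}

```text
time: 12.2
tool_pos: [0.6152, 0.0758, 0.1232]
tool_rot: [-1.254, 1.561, -2.622]
contact_force: [-0.3, 0.6, -0.4]
opening: 0.0539
```

Run:
```python
from h import *
togo([.6148,.075,.1235],.201)
```

```text
t 12.2 tcp [0.6152 0.0758 0.1232] jaw yaw 11.63 q [ 0.0016  0.6101  1.3786 -0.0054  1.1616 -0.1992] F [-0.2602  0.6246 -0.3688] op 0.0539
R
 [[-0.0087  0.9794  0.2017]
 [-0.005   0.2016 -0.9794]
 [-0.9999 -0.0096  0.0031]]
to go tool xyz mm [-0.3305 -0.5283  0.7295] turn deg 0.11719506000581248
```

{"op": "play_rows", "data": {"moves": [[[0.001,0,0,0,-1],[0,0,0,0,-1],[0.001,0,0,0,-1],[0,0,0,0,-1],[0,0,0,0,-1],[0,0,0,0,-1],[0,0,0,0,-1],[0,0,0,0,-1],[0,0,0,0,-1],[0,0,0,0,-1]]]}}

```text
time: 13.2
tool_pos: [0.6155, 0.0759, 0.1231]
tool_rot: [-1.138, 1.562, -2.506]
contact_force: [-0.1, 0.0, 0.8]
opening: 0.0536
```

```bash
cat >> h.py <<'E'
def force(n=8):
    F=[]
    for i in range(n): robot.read_camera("side"); F.append(np.r_[robot.observe()["contact_force"],robot.observe()["torque"]])
    F=np.array(F);print("F mean",F.mean(0),"std",F.std(0)[:3])
    o,p,R=tool();print("push along stand x",F.mean(0)[:3]@[np.cos(.201),np.sin(.201),0])
E
python3 - <<'E'
from h import *
togo([.6148,.075,.1235],.201); force()
im=cv2.cvtColor(robot.read_camera("side"),cv2.COLOR_RGB2BGR)[120:320,180:380];cv2.imwrite("pics/side7c.png",cv2.resize(im,None,fx=3,fy=3,interpolation=cv2.INTER_CUBIC))
E
```

```text
t 13.2 tcp [0.6155 0.0759 0.1231] jaw yaw 11.64 q [ 0.0017  0.6096  1.3796 -0.0054  1.1592 -0.1992] F [-0.0692  0.0298  0.8481] op 0.0536
R
 [[-0.0068  0.9794  0.2017]
 [-0.005   0.2017 -0.9794]
 [-1.     -0.0076  0.0035]]
to go tool xyz mm [-0.3599 -0.8647  0.6965] turn deg 0.11986912906178304
F mean [-0.991   0.0978  1.1272 -0.0131  0.0145  0.0228] std [0.5173 0.4439 0.517 ]
push along stand x -0.9515261524556031
```

View pics/side7c.png

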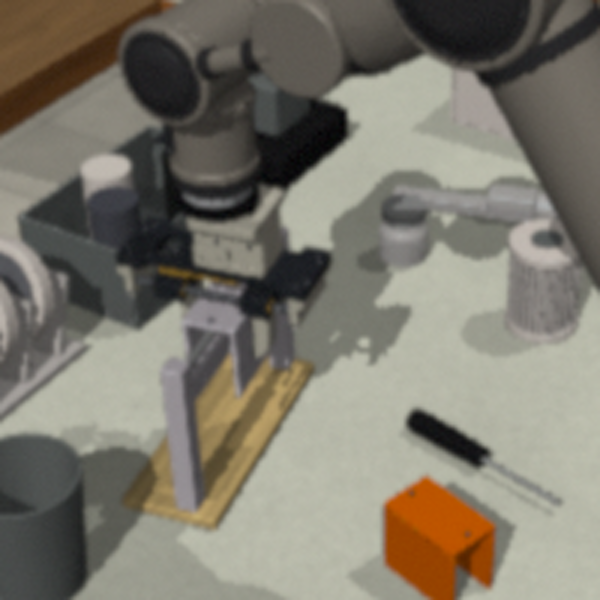

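The saddle is down on the rail: Fz went from −2.1 N while carried to +1.1 N, about 3 N on the rail, and the side crop shows it straddling the rail. Next I'll push toward the stop.

{"op": "play_rows", "data": {"moves": [[[0,0.002,0,0,-1],[0,0.002,0,0,-1],[0,0.001,0,0,-1],[0,0.001,0,0,-1],[0,0,0,0,-1],[0,0,0,0,-1],[0,0,0,0,-1],[0,0,0,0,-1],[0,0,0,0,-1],[0,0,0,0,-1]]]}}

```text
time: 14.65
tool_pos: [0.6214, 0.077, 0.1231]
tool_rot: [-1.184, 1.561, -2.551]
contact_force: [-1.4, -0.5, 1.7]
opening: 0.0535
```

Run:
```python
from h import *
togo([.6148,.075,.1235],.201); force()
```

```text
t 14.65 tcp [0.6214 0.077  0.1231] jaw yaw 11.63 q [ 0.0036  0.6207  1.3589 -0.0057  1.1699 -0.1972] F [-1.4217 -0.5474  1.7071] op 0.0535
R
 [[-0.0079  0.9794  0.2017]
 [-0.0053  0.2016 -0.9794]
 [-1.     -0.0088  0.0036]]
to go tool xyz mm [-0.3859 -6.9174  0.6108] turn deg 0.11691350628369435
F mean [-1.6436 -0.0761  1.721  -0.0473  0.1382 -0.023 ] std [0.5406 0.401  0.2216]
push along stand x -1.6257462543889218
```

{"op": "play_rows", "data": {"moves": [[[0,0.002,0,0,-1],[0,0.002,0,0,-1],[0,0.001,0,0,-1],[0,0.001,0,0,-1],[0,0,0,0,-1],[0,0,0,0,-1],[0,0,0,0,-1],[0,0,0,0,-1],[0,0,0,0,-1],[0,0,0,0,-1]]]}}

```text
time: 16.05
tool_pos: [0.6238, 0.0775, 0.1229]
tool_rot: [-1.406, 1.551, -2.774]
contact_force: [-3.5, -0.3, 1.3]
opening: 0.0539
```

Run:
```python
from h import *
togo([.6148,.075,.1235],.201); force()
```

```text
t 16.05 tcp [0.6238 0.0775 0.1229] jaw yaw 11.63 q [ 0.0053  0.6309  1.3402 -0.0075  1.1888 -0.1949] F [-3.492  -0.2625  1.3332] op 0.0539
R
 [[-0.0183  0.9793  0.2017]
 [-0.007   0.2016 -0.9794]
 [-0.9998 -0.0193  0.0032]]
to go tool xyz mm [-0.4222 -9.3483  0.6268] turn deg 0.11471468671878426
F mean [-2.9719 -0.7095  2.5433 -0.1266  0.43   -0.0243] std [0.678  0.5211 0.3439]
push along stand x -3.053723543149172
```

{"op": "play_rows", "data": {"moves": [[[0,0.002,0,0,-1],[0,0.002,0,0,-1],[0,0.002,0,0,-1],[0,0.002,0,0,-1],[0,0.002,0,0,-1],[0,0.002,0,0,-1],[0,0.002,0,0,-1],[0,0.002,0,0,-1],[0,0.002,0,0,-1],[0,0.002,0,0,-1]]]}}

```text
time: 17.45
tool_pos: [0.6248, 0.0778, 0.1222]
tool_rot: [-1.54, 1.505, -2.908]
contact_force: [-11.7, -1.2, 5.7]
opening: 0.0539
```

Run:
```python
from h import *
togo([.6148,.075,.1235],.201); force(10);togo([.6148,.075,.1235],.201)
```

```text
t 17.45 tcp [0.6248 0.0778 0.1222] jaw yaw 11.66 q [ 0.0096  0.6598  1.2888 -0.0154  1.2572 -0.1888] F [-11.7276  -1.2282   5.7467] op 0.0539
R
 [[-0.064   0.9772  0.2022]
 [-0.0153  0.2017 -0.9793]
 [-0.9978 -0.0658  0.002 ]]
to go tool xyz mm [ -0.6037 -10.4382   0.6701] turn deg 0.14410086801504463
F mean [-10.7206  -2.554    6.8808  -0.4627   1.4922  -0.0346] std [0.3571 0.4627 0.4412]
push along stand x -11.01465016373722
t 17.95 tcp [0.625  0.0778 0.1222] jaw yaw 11.66 q [ 0.0096  0.6597  1.2889 -0.0153  1.2567 -0.1888] F [-11.1025  -2.7442   7.2323] op 0.0542
R
 [[-0.0635  0.9773  0.2022]
 [-0.0152  0.2017 -0.9793]
 [-0.9979 -0.0653  0.002 ]]
to go tool xyz mm [ -0.6103 -10.5724   0.6484] turn deg 0.14228166289154842
```

Run:
```python
from h import *
im=cv2.cvtColor(robot.read_camera("side"),cv2.COLOR_RGB2BGR)
im=im[190:270,220:300];cv2.imwrite("pics/side8c.png",cv2.resize(im,None,fx=7,fy=7,interpolation=cv2.INTER_CUBIC))
cv2.imwrite("pics/wrist8.png",cv2.cvtColor(robot.read_camera("wrist"),cv2.COLOR_RGB2BGR))
```

```text
(no output)
```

View pics/side8c.png

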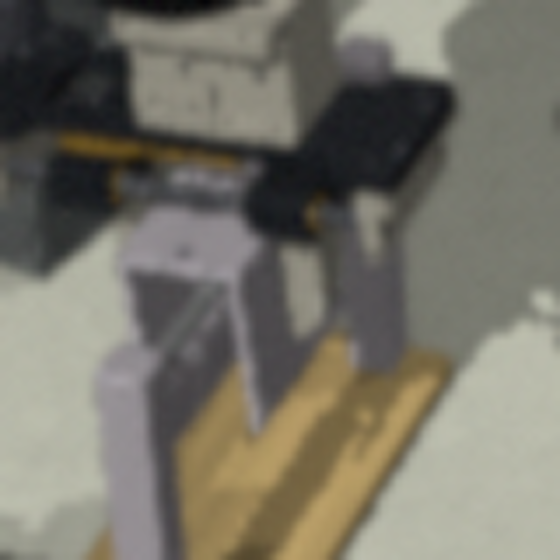

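View pics/wrist8.png

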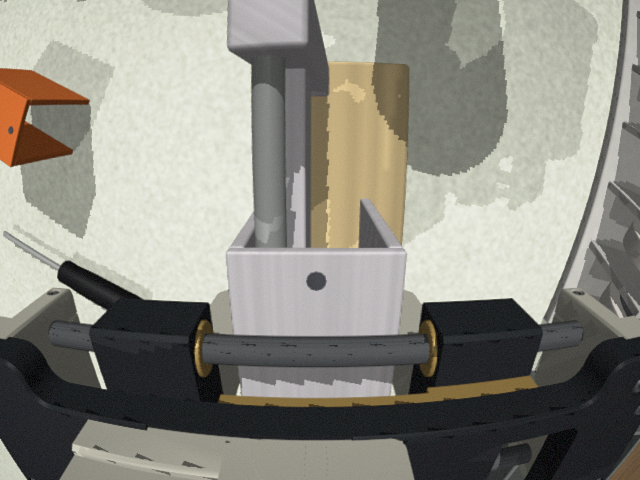

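The push is about 11 N total, less rail friction, so roughly 8 N on the stop. But the tool and saddle have leaned 0.065 rad, because the wrist yields a little in every loaded row. That isn't a square press. I'll back off, undo the lean by pressing the far cheek lightly the other way against the fixed crossbeam, then push again in few rows.

{"op": "play_rows", "data": {"moves": [[[-0.001,-0.002,0,0,-1],[0,-0.003,0,0,-1],[0,-0.003,0,0,-1],[0,-0.003,0,0,-1],[0,-0.003,0,0,-1],[0,-0.003,0,0,-1],[0,-0.002,0,0,-1],[0,-0.002,0,0,-1],[0,-0.001,0,0,-1],[0,0,0,0,-1]]]}}

```text
time: 19.05
tool_pos: [0.6036, 0.0734, 0.1237]
tool_rot: [-1.537, 1.51, -2.904]
contact_force: [-0.1, -0.0, -0.8]
opening: 0.0543
```

Run:
```python
from h import *
togo([.6148,.075,.1235],.201); force(4)
```

```text
t 19.05 tcp [0.6036 0.0734 0.1237] jaw yaw 11.67 q [ 0.0025  0.618   1.3636 -0.0152  1.2196 -0.1956] F [-0.1116 -0.0009 -0.7847] op 0.0543
R
 [[-0.0595  0.9775  0.2024]
 [-0.0144  0.2019 -0.9793]
 [-0.9981 -0.0612  0.0021]]
to go tool xyz mm [-0.4407 11.2659  0.6732] turn deg 0.15498617337473775
F mean [-0.9223  0.2134 -0.4712 -0.0408 -0.1069  0.007 ] std [0.4033 0.5792 0.4267]
push along stand x -0.8611097825000732
```

{"op": "play_rows", "data": {"moves": [[[0,-0.002,0,0,-1],[0,-0.002,0,0,-1],[0,-0.002,0,0,-1],[0,-0.002,0,0,-1],[0,-0.002,0,0,-1],[0,-0.002,0,0,-1],[0,-0.002,0,0,-1],[0,-0.002,0,0,-1],[0,0,0,0,-1],[0,0,0,0,-1]]]}}

```text
time: 20.25
tool_pos: [0.6013, 0.0729, 0.1235]
tool_rot: [-1.475, 1.544, -2.844]
contact_force: [0.5, 1.0, -1.7]
opening: 0.0538
```

Run:
```python
from h import *
togo([.6148,.075,.1235],.201); force(4)
```

```text
t 20.25 tcp [0.6013 0.0729 0.1235] jaw yaw 11.57 q [-0.0017  0.5953  1.4057 -0.0087  1.1666 -0.2   ] F [ 0.4993  1.032  -1.6547] op 0.0538
R
 [[-0.0259  0.9793  0.2006]
 [-0.008   0.2004 -0.9797]
 [-0.9996 -0.027   0.0026]]
to go tool xyz mm [-0.3594 13.6086  0.6013] turn deg 0.04988070131136624
F mean [ 0.7575  0.4734 -0.9043 -0.0025 -0.2619  0.012 ] std [0.2697 0.6205 0.4889]
push along stand x 0.8367434122529486
```

{"op": "play_rows", "data": {"moves": [[[0,-0.002,0,0,-1],[0,-0.002,0,0,-1],[0,-0.002,0,0,-1],[0,-0.002,0,0,-1],[0,-0.002,0,0,-1],[0,-0.002,0,0,-1],[0,-0.002,0,0,-1],[0,0,0,0,-1],[0,0,0,0,-1],[0,0,0,0,-1]]]}}

```text
time: 21.45
tool_pos: [0.6014, 0.0729, 0.1232]
tool_rot: [1.147, 1.563, -0.223]
contact_force: [1.6, 0.1, -1.7]
opening: 0.0539
```

Run:
```python
from h import *
togo([.6148,.075,.1235],.201); force(4)
```

```text
t 21.45 tcp [0.6014 0.0729 0.1232] jaw yaw 11.54 q [-0.0049  0.5772  1.4399 -0.0019  1.1166 -0.2054] F [ 1.5545  0.0649 -1.6735] op 0.0539
R
 [[ 0.0078  0.9798  0.2   ]
 [-0.0018  0.2    -0.9798]
 [-1.      0.0073  0.0033]]
to go tool xyz mm [-0.1808 13.5343  0.6057] turn deg 0.020828723530200932
F mean [ 1.4183  0.5185 -2.3344  0.0686 -0.4189  0.0044] std [0.533  0.3033 0.3469]
push along stand x 1.493271581331704
```

{"op": "play_rows", "data": {"moves": [[[0,0.004,0,0,-1],[0,0.004,0,0,-1],[0,0.004,0,0,-1],[0,0.003,0,0,-1],[0,0.002,0,0,-1],[0,0.001,0,0,-1],[0,0,0,0,-1],[0,0,0,0,-1],[0,0,0,0,-1],[0,0,0,0,-1]]]}}

```text
time: 22.65
tool_pos: [0.6192, 0.0766, 0.1232]
tool_rot: [0.881, 1.566, -0.489]
contact_force: [0.5, 0.2, -1.7]
opening: 0.0538
```

Run:
```python
from h import *
togo([.6148,.075,.1235],.201); force(4)
```

```text
t 22.65 tcp [0.6192 0.0766 0.1232] jaw yaw 11.53 q [ 0.0014  0.6098  1.379  -0.0025  1.1486 -0.1989] F [ 0.4624  0.1715 -1.6664] op 0.0538
R
 [[ 0.0042  0.9798  0.1999]
 [-0.0022  0.1999 -0.9798]
 [-1.      0.0037  0.003 ]]
to go tool xyz mm [-0.3108 -4.5971  0.6703] turn deg 0.016975126885682812
F mean [ 0.15    0.1356 -1.2766  0.0233 -0.1124  0.0157] std [0.2703 0.4045 0.697 ]
push along stand x 0.1740773857272564
```

{"op": "play_rows", "data": {"moves": [[[0.001,0,0,0,-1],[0,0,0,0,-1],[0,0,0,0,-1],[0,0,0,0,-1],[0,0,0,0,-1],[0,0,0,0,-1],[0,0,0,0,-1],[0,0.003,0,0,-1],[0,0.004,0,0,-1],[0,0.006,0,0,-1]]]}}

```text
time: 23.85
tool_pos: [0.6283, 0.0784, 0.123]
tool_rot: [-1.123, 1.564, -2.492]
contact_force: [-15.5, -3.5, 8.8]
opening: 0.0539
```

Run:
```python
from h import *
togo([.6148,.075,.1235],.201); force(8);togo([.6148,.075,.1235],.201)
```

```text
t 23.85 tcp [0.6283 0.0784 0.123 ] jaw yaw 11.55 q [ 0.0053  0.6313  1.3389 -0.0043  1.1767 -0.1946] F [-15.4922  -3.5195   8.8213] op 0.0539
R
 [[-0.0053  0.9797  0.2002]
 [-0.004   0.2002 -0.9798]
 [-1.     -0.006   0.0029]]
to go tool xyz mm [ -0.4064 -13.9191   0.6725] turn deg 0.029786977586823582
F mean [-9.0317 -2.2669  5.48   -0.3773  1.3718 -0.0132] std [0.8088 0.4565 0.8658]
push along stand x -9.302433736226034
t 24.25 tcp [0.629  0.0786 0.123 ] jaw yaw 11.54 q [ 0.0053  0.6314  1.3387 -0.0039  1.175  -0.1946] F [-9.6769 -2.921   4.7977] op 0.0545
R
 [[-0.0034  0.9798  0.2001]
 [-0.0036  0.2001 -0.9798]
 [-1.     -0.004   0.0029]]
to go tool xyz mm [ -0.3987 -14.5961   0.6958] turn deg 0.026529055163521775
```

Run:
```python
from h import *
cv2.imwrite("pics/wrist9.png",cv2.cvtColor(robot.read_camera("wrist"),cv2.COLOR_RGB2BGR))
im=cv2.cvtColor(robot.read_camera("side"),cv2.COLOR_RGB2BGR);cv2.imwrite("pics/side9.png",im)
force(6);togo([.6148,.075,.1235],.201)
```

```text
F mean [-8.6819 -1.7921  4.7908 -0.3544  1.2952 -0.0139] std [0.2858 0.29   0.4728]
push along stand x -8.86490005053477
t 24.65 tcp [0.6289 0.0786 0.1231] jaw yaw 11.54 q [ 0.0053  0.6313  1.3387 -0.004   1.175  -0.1946] F [-8.8275 -1.6363  4.3483] op 0.0539
R
 [[-0.0034  0.9798  0.2001]
 [-0.0037  0.2001 -0.9798]
 [-1.     -0.004   0.0029]]
to go tool xyz mm [ -0.3785 -14.5759   0.6863] turn deg 0.027755040332351655
```

View pics/wrist9.png

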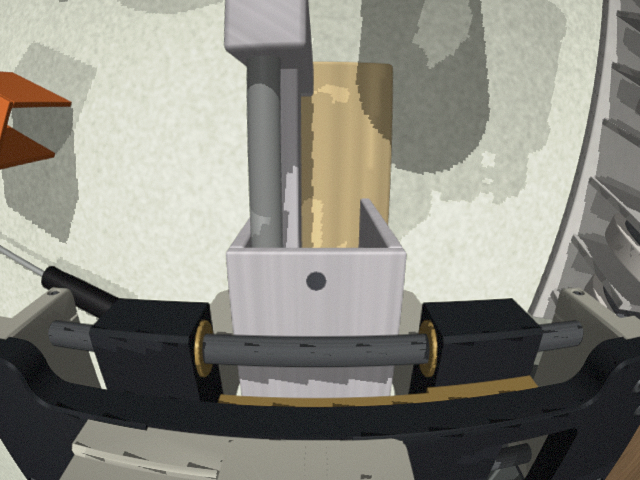

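View pics/side9.png

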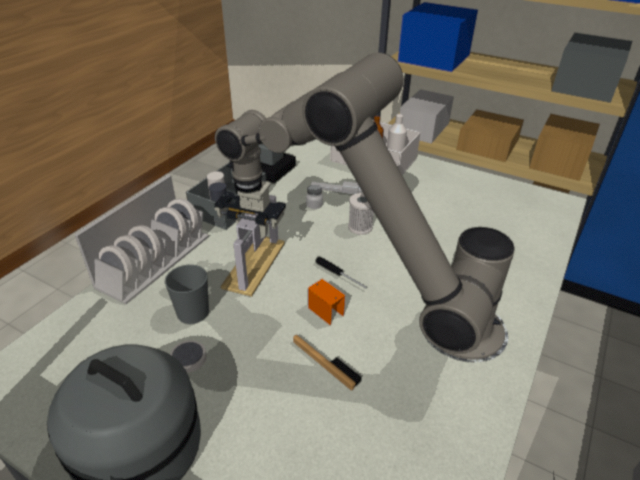

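Upright now (tilt 0.004 rad), with total push 8.9 N. The wrist picture shows the near cheek close to the rail (rail edge at column 247, cheek at about 245), so the stop could be nearer 10 N. There's time to ease off and press again slightly softer, to sit mid-range.

{"op": "play_rows", "data": {"moves": [[[0,-0.004,0,0,-1],[0,-0.003,0,0,-1],[0,-0.003,0,0,-1],[0,-0.002,0,0,-1],[0,0,0,0,-1],[0,0,0,0,-1],[0,0,0,0,-1],[0,0,0,0,-1],[0,0,0,0,-1],[0,0,0,0,-1]]]}}

```text
time: 25.65
tool_pos: [0.6177, 0.0762, 0.1232]
tool_rot: [-0.697, 1.567, -2.066]
contact_force: [0.6, -0.2, 0.2]
opening: 0.0541
```

Run:
```python
from h import *
togo([.6148,.075,.1235],.201); force(4)
```

```text
t 25.65 tcp [0.6177 0.0762 0.1232] jaw yaw 11.54 q [ 0.0015  0.6106  1.3775 -0.0038  1.1553 -0.1984] F [ 0.6144 -0.1815  0.2261] op 0.0541
R
 [[-0.0019  0.9798  0.2001]
 [-0.0035  0.2001 -0.9798]
 [-1.     -0.0026  0.0031]]
to go tool xyz mm [-0.3263 -3.0748  0.6075] turn deg 0.025402609934772613
F mean [-1.0112 -0.356  -0.0034 -0.032   0.022   0.0036] std [0.5858 0.5907 0.4462]
push along stand x -1.0619391136627225
```

{"op": "play_rows", "data": {"moves": [[[0,0,0,0,-1],[0,0,0,0,-1],[0,0,0,0,-1],[0,0,0,0,-1],[0,0,0,0,-1],[0,0,0,0,-1],[0,0.002,0,0,-1],[0,0.003,0,0,-1],[0,0.004,0,0,-1],[0,0.005,0,0,-1]]]}}

```text
time: 26.85
tool_pos: [0.6284, 0.0784, 0.1229]
tool_rot: [-1.344, 1.559, -2.713]
contact_force: [-12.2, -2.6, 7.4]
opening: 0.0539
```

Run:
```python
from h import *
togo([.6148,.075,.1235],.201); force(4);force(8);togo([.6148,.075,.1235],.201)
cv2.imwrite("pics/wrist10.png",cv2.cvtColor(robot.read_camera("wrist"),cv2.COLOR_RGB2BGR))
```

```text
t 26.85 tcp [0.6284 0.0784 0.1229] jaw yaw 11.55 q [ 0.0057  0.6348  1.3326 -0.0054  1.1854 -0.1938] F [-12.1913  -2.5635   7.356 ] op 0.0539
R
 [[-0.0111  0.9797  0.2002]
 [-0.0051  0.2002 -0.9797]
 [-0.9999 -0.0119  0.0028]]
to go tool xyz mm [ -0.399  -13.9742   0.6132] turn deg 0.03238493193190095
F mean [-8.38   -1.951   5.8536 -0.3695  1.3516 -0.0054] std [0.5166 0.6579 0.7756]
push along stand x -8.60079987861029
F mean [-7.9167 -1.9368  4.6804 -0.3415  1.2286  0.0041] std [0.4854 0.7315 0.324 ]
push along stand x -8.144025221770262
t 27.45 tcp [0.6289 0.0785 0.123 ] jaw yaw 11.55 q [ 0.0058  0.6347  1.3325 -0.0051  1.1839 -0.1938] F [-8.4645 -1.8623  5.1294] op 0.0537
R
 [[-0.0095  0.9797  0.2002]
 [-0.0048  0.2002 -0.9797]
 [-0.9999 -0.0103  0.0028]]
to go tool xyz mm [ -0.3772 -14.4979   0.6227] turn deg 0.03165677169685921
```

View pics/wrist10.png

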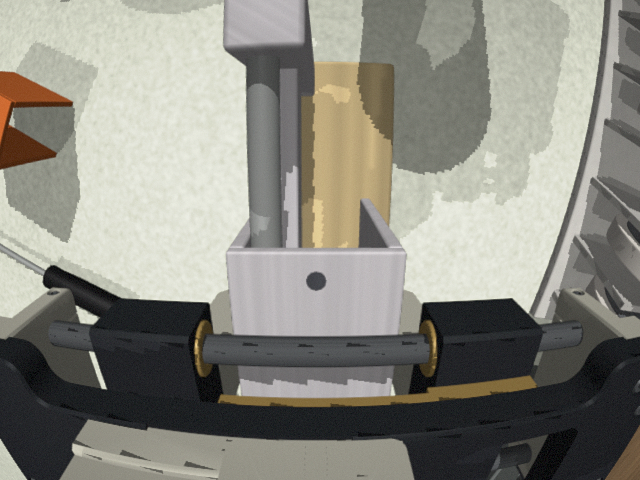

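Run:
```python
from h import *
print(robot.hand_in()); togo([.6148,.075,.1235],.201)
```

```text
the job is handed in; nothing more can be done
None
the job is handed in; nothing more can be done
```

The aluminium saddle hangs over the middle of the rail, and I handed the job in with the arm still gripping it and pushing the near cheek against the stop. No verdict is reported, so what follows rests on my own last checks.

| Check | Reading just before hand-in | Required |
|---|---|---|
| Push along the stand's x at the wrist | about 8.1 N, steady | 5 to 11.5 N on the stop |
| Tilt from upright | about 0.01 rad | below 0.12 rad |
| Yaw error | below 0.01 rad | below 0.15 rad |
| Tool height against the height where the saddle met the rail | within 1 mm | within about 4 mm |
| Grip opening | 54 mm on the 54 mm bracket | – |

- **First push redone:** it leaned the saddle 0.065 rad. I backed off, straightened it by pressing the far cheek lightly against the fixed crossbeam, and pushed again.
- **Push reading:** the checks disagree a little. The saddle's position suggests the stop is pressed 7.5 to 8 mm, which would be 9 to 9.7 N. The wrist reads 8.1 N, and friction on the rail accounts for an unknown share of it. Both are inside the range. The wrist camera shows the near cheek very close to the rail, probably a gap of 2 mm or less.
- **Bystanders:** the last side picture shows the bystanders and the orange bracket apparently where they began. I checked this by eye and did not measure it.
- **Time:** about 27.5 s of the 64 s allowed.

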